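# Close the row of tube blocks on the dry bath

## Task

Fill the open bay of the dry bath: lift the loose metal tube block out of its parking stand, set it down upright on the bench and let go so that you can take it by its other pair of sides, then place it in the bay and slide it along until it butts flush against the fixed block beside it, with no gap between them and its outer sides in line with the row. Leave it standing there and do not disturb the timer, the label roll or the clip box.

Things in the scene. Friction and masses are not known exactly. Their poses are not given: they have to be found in the camera images.
- block: Loose plain aluminium tube block, a rectangular block 64 mm (own x) by 50 mm (own y) by 70 mm high (own z) with four tube wells in its top, about 0.45 kg. Origin: centre of its underside. It starts upright in the parking stand. Turned by half a turn it is the same. In the row its y axis lies along the row.
- stand: White plastic parking stand, fixed, 82 (own x) x 70 mm; origin: centre of its underside; axes as the parked block's. Floor 8 mm thick. Walls as high as the parked block (78 mm over the bench) cover its +x and -x faces, 3 mm off; at the y sides only lips 18 mm high. So the block there can only be gripped across its 50 mm (along y) and lifted straight up, over 70 mm.
- station: Dry bath, fixed: white base 100 (own x) x 184 mm (own y, along the row), flat top 22 mm over the bench. Origin: centre of its underside. On it from +y to -y: 8 mm grey end cheek, two fixed tube blocks just like the loose one (50 mm along y), open bay, 8 mm cheek. Blocks and cheeks are 64 mm wide along x and 92 mm over the bench at the top; two tubes in the first block stand up to 140 mm.
- row_face (a point): On the dry bath, axes as the station's: foot of the exposed face of the second fixed block, middle of its width, on the base's top. The bay extends from it to the station's -y. With the block home its origin is 25 mm from here along the station's -y, at x = 0 and z = 0.
- bay_floor (a point): On the dry bath, axes as the station's: middle of the floor of the open bay, 22 mm over the bench. The bay is 64 mm long along y, 14 mm more than the block, so there is no room for fingers between the block and its neighbours; its x sides are open.
- post_foot (a point): Centre of the foot, on the bench, of a tall fixed white post (85 mm along world x, 120 mm along y, foot plate 120 x 150 mm) that stands behind the work to the right: keep the arm clear of it. The bench in front of it, about 0.25 m nearer the robot and 75 mm to its left, is always free for setting the block down.
- timer: Loose pale bench timer, 82 x 58 x 22 mm, a bystander lying on the bench. Origin: centre of its underside.
- label_roll: Loose white label roll, 68 mm across and 41 mm high, a bystander. Origin: centre of its underside.
- clip_box: Loose clear open box of seal clips, 56 x 81 x 30 mm, a bystander. Origin: centre of its underside.
Things that resemble listed ones, but are neither listed nor needed, are in the scene too. What is shaped like the block but blue is not meant.

How it is judged:
By the outcome, as a careful person would: the job done as asked, in the order asked, and still so for the second after the job is handed in, with the robot touching nothing.
It also fails if it takes over 54 s, if anything falls off the work surface, if the arm or the gripper's body presses on something with over 40 N, if the wrist force passes 120 N, or if a joint passes its speed limit or range.

## Robot

A 7-joint arm with a two-finger parallel gripper is mounted at the origin on the work surface; the furniture and walls round the work are solid. World frame = base frame: x ahead of the robot, y to its left, z up, the work surface at z = 0. Lengths are in m, angles in degrees, forces in N, time in s.
With the tool pointing down it reaches from about 0.425 to 0.875 m from the base axis. Payload 4.7 kg.
Tool frame: the origin (TCP) lies between the finger pads; the fingertips stand 17 mm ahead of it and the grasp point (between the pads) lies 2 mm behind it; z points along the fingers, y is the line along which they close (so a half turn about z gives the same grasp; the last joint's range is limited). The gripper opens to 87 mm and grips with 3 to 60 N. Pads are 19 mm wide; open, the fingers measure 117 mm over their backs; the gripper's body (75 mm by 190 mm) begins 51 mm behind the grasp point.
Start: joints at [71.11, 18.392, -4.016, 83.108, 1.295, 78.541, -3.26], TCP at [0.219, -0.612, 0.24] pointing down, gripper open.
Joint ranges: [-163.93, 163.93], [-17.29, 119.83], [-79.2, 71.16], [3.27, 140.29], [-89.18, 269.18], [5.43, 117.66], [-154.24, 154.24]. Speed limits (degrees/s): [147.25, 147.25, 180, 180, 180, 180, 180].

## Interface

Orientations are given as [roll, pitch, yaw] about the fixed x, y, z axes, in that order (R = Rz(yaw) Ry(pitch) Rx(roll)).
In Python, from cell import env, cams gives the robot as it stands.
- The arm moves only by the shell command python3 -m pendant 'ROWS' [FORCE]. ROWS is JSON, a list of rows, each an object of numbers: "tx", "ty", "tz": the shift along the tool's x, y, z each as a share of 0.05 m, from -1 to 1; "spin": the turn about the tool's z as a share of 4 degrees, from -1 to 1; "claw": the closure, from 0 (fully open) to 1 (shut). A call has 1 to 10 rows; each row shifts and turns the commanded pose from where the row before left it, along the tool's axes as they then stand; what a row does not reach is not made up. A row lasts 1/8 s, in which the tool goes at most 62.5 mm and 10.7 degrees, less where a joint would pass 70% of its speed; a pose out of reach is approached as far as the arm can. A call with a number of a shift or a turn outside -1 to 1 is refused whole. A call with a gripper value outside its range is refused whole. The fingers move at their own pace and stop on an object; FORCE is the grip in N (left out, the last holds). Time passes only in rows, so rows that do not move let the fingers close. It gives the time, the measured TCP pose, the force, the opening and the grip force at its end, in the units of the state.
- env.get_obs(): the state, without advancing time (a new reading comes with each control period).
- cams.read_camera(name): name is "scene" or "top"; returns the picture (384x512x3 uint8, red, green, blue); there is no depth.
- cams.camera_info(name): a dict with "fx", "fy", "cx", "cy" (pixels), "k1" (the pictures are not rectified: a ray, as slopes to the right and down, at radius r is drawn at 1 + k1 r^2 times it, then the intrinsics apply), "rvec" (rotation vector, rad) and "tvec" (3), from world to camera coordinates, as OpenCV has them. Camera axes: x right, y down, z forward; pixel columns grow to the right and rows downward; lengths in m; the calibration is good to about 2 mm. A picture is of the moment at which its call begins. camera_info takes no time and is no camera call.
- env.sign_off(): hands the job in; it is judged then, once.
The state is a dict: "time_s": time; "qpos": joint angles; "joint_velocities": joint speeds; "effort": joint torques, N m; "tool_pos": TCP position; "tool_rot": TCP orientation; "force": force on the tool from outside, world axes, zero at the start; "wrist_torque": the same for the moment, N m; "grip_width": finger opening in m; "grasp_force": force on a finger pad.
Only numpy, scipy, OpenCV 4.12 (cv2) and the standard library are available. Lean on these libraries where they do the work, as an engineer would, in place of code of your own. Each camera call takes 0.05 s, during which the arm holds its last target. There are 200 camera calls.

## Working session

There is one attempt and no reset: what is moved stays moved. The work goes in short steps, Python scripts to look and compute and a shell command to move; the robot and the scene stay as the last step left them, time stands still between calls to the robot, and variables do not carry over. Pictures are saved under pics/ and viewed, at most 10 in all, crops included, and the job is handed in when it is done.

```bash
mkdir -p pics; ls; cat > h.py <<'E'
import numpy as np, cv2
from cell import env, cams
def snap(name,fn):
    im=cams.read_camera(name); cv2.imwrite('pics/'+fn,im[:,:,::-1]); return im
def cam(name):
    c=cams.camera_info(name); R=cv2.Rodrigues(np.array(c['rvec'],float))[0]; return c,R,np.array(c['tvec'],float)
def ray(name,uv):
    c,R,t=cam(name); p=np.array([(uv[0]-c['cx'])/c['fx'],(uv[1]-c['cy'])/c['fy']]); q=p.copy()
    for _ in range(30): q=p/(1+c['k1']*(q@q))
    return -R.T@t, R.T@np.array([q[0],q[1],1])
def plane(name,uv,z):
    o,d=ray(name,uv); return o+d*(z-o[2])/d[2]
def proj(name,X):
    c,R,t=cam(name); p=R@np.array(X,float)+t; q=p[:2]/p[2]; q=q*(1+c['k1']*(q@q)); return np.array([c['fx']*q[0]+c['cx'],c['fy']*q[1]+c['cy']])
def tri(n1,u1,n2,u2):
    o1,d1=ray(n1,u1);o2,d2=ray(n2,u2)
    s=np.linalg.lstsq(np.c_[d1,-d2],o2-o1,rcond=None)[0]
    a=o1+d1*s[0];b=o2+d2*s[1]; return (a+b)/2,np.linalg.norm(a-b)
E
python3 - <<'E'
from h import *
for n in ('scene','top'):
    snap(n,n+'0.png'); c,R,t=cam(n); print(n,c,-R.T@t)
print(env.get_obs())
E
```

```text
pics
scene {'fx': 453.22832246257923, 'fy': 453.22832246257923, 'cx': 254.21004735052512, 'cy': 193.03878326368007, 'k1': -0.09586830410345228, 'rvec': array([ 0.66090523, -2.52188175,  1.26969674]), 'tvec': array([0.4600699 , 0.23707544, 0.90942682])} [0.09909237 0.73764624 0.73551679]
top {'fx': 437.2970456682827, 'fy': 437.2970456682827, 'cx': 257.6850068807833, 'cy': 198.4269586523896, 'k1': 0.0030859815661543025, 'rvec': array([ 2.13952108, -2.17950247,  0.0893281 ]), 'tvec': array([-0.0207694 ,  0.5402293 ,  1.01267457])} [ 0.43341682 -0.05012799  1.06180313]
{'time_s': 0.1, 'qpos': array([71.11085503, 18.4351056 , -4.01540876, 83.16638491,  1.29481984,
       78.54215124, -3.26019791]), 'joint_velocities': array([-0.01507959, -0.09352497,  0.01880262, -0.18144361,  0.04038708,
        0.00310981, -0.00220373]), 'effort': array([-3.73662160e-04, -4.92571378e+01, -4.05887989e-01, -3.13398957e+01,
       -6.40452141e-02,  3.95718834e-02,  6.34483467e-05]), 'tool_pos': array([ 0.21887879, -0.61154839,  0.23858091]), 'tool_rot': array([-1.79901579e+02,  5.31395585e-03,  1.96983600e+01]), 'force': array([0.03102548, 0.28003819, 0.07135379]), 'wrist_torque': array([ 0.00030925, -0.00968089, -0.02527113]), 'grasp_force': 0.0, 'grip_width': 0.0873979919204683}
```

View pics/scene0.png

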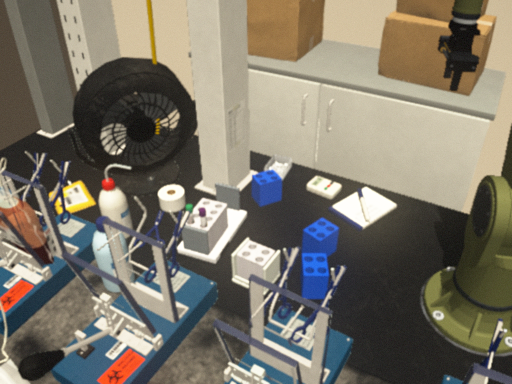

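View pics/top0.png

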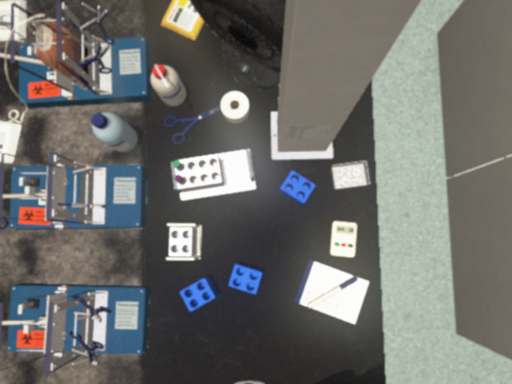

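The scene view shows the white stand with the light block at about (255,262), the dry bath with its two fixed blocks and coloured tubes at about (210,230), the blue decoys, and the post foot at about (225,180). In the top view the stand is at about (183,242), the dry bath at (215,175), and the post foot at (302,140). I'll enlarge both views to confirm.

```bash
python3 - <<'E'
import cv2,numpy as np
a=cv2.imread('pics/top0.png')[140:272,155:270]; b=cv2.imread('pics/scene0.png')[175:307,165:300]
def up(a): return cv2.resize(a,None,fx=4.5,fy=4.5,interpolation=cv2.INTER_CUBIC)
def g(a,x0,y0):
    a=up(a)
    for x in range((x0+9)//10*10,x0+140,10): cv2.putText(a,str(x),(int((x-x0)*4.5),8),0,.3,(0,255,255)); cv2.line(a,(int((x-x0+.5)*4.5),10),(int((x-x0+.5)*4.5),16),(0,255,255))
    for y in range((y0+9)//10*10,y0+135,10): cv2.putText(a,str(y),(0,int((y-y0+.5)*4.5)),0,.3,(0,255,255))
    return a
cv2.imwrite('pics/ct.png',g(a,155,140)); cv2.imwrite('pics/cs.png',g(b,165,175))
E
```

```text
(no output)
```

View pics/ct.png

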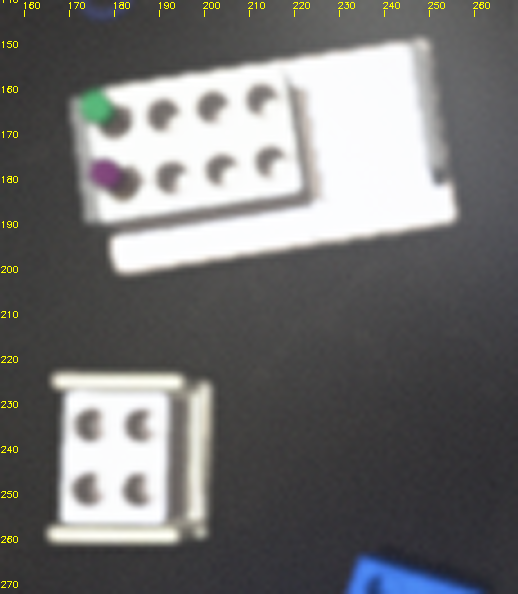

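View pics/cs.png

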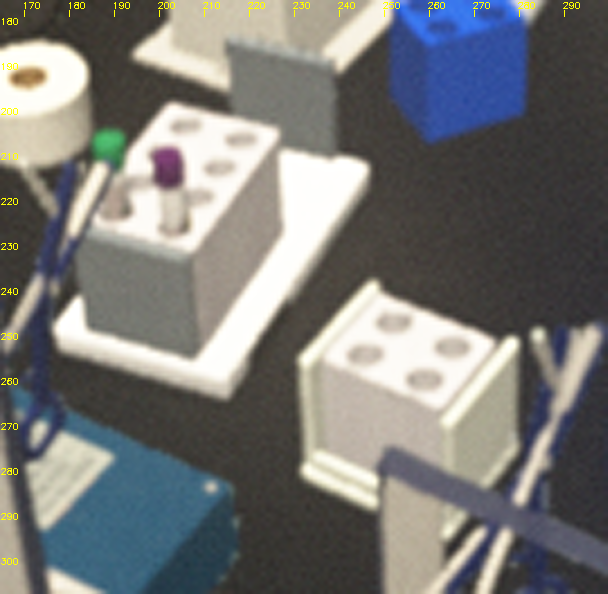

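The top-view crop shows the parked pale block's top spanning about (169..192, 227..256). It sits between the cream walls of the stand, with a lip on the right. The dry bath's second fixed block ends at about (219..222, 156..182), with the open bay to its right and the cheek at x≈250.

Candidates for the block:
- the pale block in the stand, at top (180,242) and scene (255,262)
- blue look-alikes at top (298,186), (246,278) and (197,294)
- two pale blocks fixed in the row

Only the first is pale, loose and between the stand walls, and the crops confirm it.

```bash
cat >> h.py <<'E'
def edge(im,p,q,w=3.0,sgn=0):
    """fit the strongest step near segment p-q; sgn: +1 brighter on the right-hand normal side"""
    g=cv2.cvtColor(im,cv2.COLOR_RGB2GRAY).astype(np.float32); p=np.array(p,float);q=np.array(q,float)
    d=(q-p)/np.linalg.norm(q-p); n=np.array([-d[1],d[0]]); s=np.arange(-w,w+.01,.1); P=[]
    for a in np.linspace(.12,.88,25):
        X=p+a*(q-p)+s[:,None]*n
        v=cv2.remap(g,X[:,0].astype(np.float32)[None],X[:,1].astype(np.float32)[None],cv2.INTER_CUBIC)[0]
        dv=np.gradient(cv2.GaussianBlur(v[:,None],(1,9),0)[:,0]); k=np.argmax(np.abs(dv) if sgn==0 else sgn*dv); P.append(X[k])
    P=np.array(P,np.float32); l=cv2.fitLine(P,cv2.DIST_HUBER,0,.01,.01).ravel()
    r=np.abs((P-l[2:])@np.array([-l[1],l[0]])); return l,np.median(r)
def isect(a,b):
    s=np.linalg.solve(np.c_[a[:2],-b[:2]],b[2:]-a[2:]); return a[2:]+s[0]*a[:2]
E
python3 - <<'E'
from h import *
T=cv2.imread('pics/top0.png')[:,:,::-1].copy(); S=cv2.imread('pics/scene0.png')[:,:,::-1].copy()
ct=lambda x,y:((x+.5)/4.5-.5+155,(y+.5)/4.5-.5+140); cs=lambda x,y:((x+.5)/4.5-.5+165,(y+.5)/4.5-.5+175)
def E(im,f,a,b,w=2,s=0):
    l,r=edge(im,f(*a),f(*b),w,s); print('res %.2f'%r,end=' '); return l
def corners(Ls): return [isect(Ls[i],Ls[(i+1)%len(Ls)]) for i in range(len(Ls))]
# parked block: left(+y), wall top(+x outer), right(-y), wall bottom(-x outer)
Lt=E(T,ct,(63,400),(62,515)); Wt=E(T,ct,(60,373),(175,373)); Rt=E(T,ct,(167,400),(167,515)); Wb=E(T,ct,(60,543),(170,543))
C=corners([Wt,Rt,Wb,Lt]); W=np.array([plane('top',c,.078) for c in C]); print('\nstand top quad',W.round(4).tolist(),'ctr',W.mean(0).round(4))
for n,u in zip('R L'.split(),(W[0]-W[1],W[3]-W[2])): print('xlen',np.linalg.norm(u),'ang',np.degrees(np.arctan2(u[1],u[0])))
print('ylen',np.linalg.norm(W[0]-W[3]),np.linalg.norm(W[1]-W[2]))
# scene: block top corners, +x-y top,  etc.
a=E(S,cs,(378,292),(495,345)); print()
# heights: block top corners by eye in both views
for nm,s,t in [('+x+y',(325,362),(66,392)),('+x-y',(380,292),(167,392)),('-x-y',(493,345),(167,523)),('-x+y',(441,407),(62,523))]:
    print(nm,tri('scene',cs(*s),'top',ct(*t)))
print('station')
R=E(T,ct,(287,75),(303,190)); B=E(T,ct,(110,221),(300,190)); 
Tt=E(T,ct,(90,90),(283,73)); BR=E(T,ct,(430,50),(456,215)); BB=E(T,ct,(130,271),(445,222)); BT=E(T,ct,(300,60),(410,42))
rb=plane('top',isect(R,B),.092); rt=plane('top',isect(R,Tt),.092); br=plane('top',isect(BR,BB),.022); bt=plane('top',isect(BR,BT),.022)
print('\nface top corners -x',rb,'+x',rt,np.linalg.norm(rt-rb)); d=rt-rb; print('ang',np.degrees(np.arctan2(d[1],d[0])))
for nm,L,z in [('B',B,.092),('Tt',Tt,.092),('BB',BB,.022),('BT',BT,.022)]:
    p=plane('top',L[2:],z); q=plane('top',L[2:]+20*L[:2],z); d=p-q; print(nm,'row ang',np.degrees(np.arctan2(d[1],d[0]))-90)
print('base -y end',br,bt,np.linalg.norm(br-bt)); m=(br+bt)/2; d=(bt-br)/np.linalg.norm(bt-br); print('end mid',m,'row_face by base',m+72*1e-3*np.array([-d[1],d[0],0]))
sR=E(S,cs,(172,102),(280,130)); sB=E(S,cs,(280,130),(200,245)); sT=E(S,cs,(172,102),(90,215))
for nm,u,v in [('-x',isect(sR,sB),isect(R,B)),('+x',isect(sR,sT),isect(R,Tt))]: print(nm,tri('scene',u,'top',v))
E
```

```text
res 0.04 res 0.04 res 0.02 res 0.00 
stand top quad [[0.4819, 0.1173, 0.078], [0.3989, 0.1183, 0.078], [0.3998, 0.1719, 0.078], [0.4832, 0.171, 0.078]] ctr [0.4409 0.1446 0.078 ]
xlen 0.0830652398673999 ang -0.690156146113888
xlen 0.08347668527527258 ang -0.5743658242894909
ylen 0.053805510410733795 0.053633274943992136
res 0.11 
+x+y (array([0.47407504, 0.16923545, 0.07562274]), np.float64(0.0006996528981246663))
+x-y (array([0.47363734, 0.11812681, 0.07859602]), np.float64(0.0006678198648095917))
-x-y (array([0.41000315, 0.11966822, 0.07435894]), np.float64(0.0040004120941809765))
-x+y (array([0.41028794, 0.17094336, 0.07902419]), np.float64(0.0024156925126829704))
station
res 0.07 res 0.09 res 0.13 res 0.40 res 0.22 res 0.15 
face top corners -x [0.57128103 0.04775453 0.092     ] +x [0.63635351 0.05660401 0.092     ] 0.06567146837642435
ang 7.744387296243168
B row ang 7.805533541330789
Tt row ang 5.844840931198277
BB row ang 7.496658430602764
BT row ang 8.468049210165617
base -y end [ 0.56311092 -0.02799248  0.022     ] [ 0.66385945 -0.0113457   0.022     ] 0.10211454457577411
end mid [ 0.61348518 -0.01966909  0.022     ] row_face by base [0.6017477  0.05136774 0.022     ]
res 0.11 res 0.07 res 0.29 -x (array([0.57159523, 0.04789239, 0.09280615]), np.float64(0.0009491608224137108))
+x (array([0.6375867 , 0.05727291, 0.09313604]), np.float64(0.003253297563217954))
```

Heights agree: the block top measures about 0.077 (expected 0.078) and the row top about 0.093 (expected 0.092). The sizes also match (83 vs 82 mm, 65.7 vs 64 mm, 102 vs 100 mm). Next I'll check the post and the free set-down spot.

```bash
python3 - <<'E'
from h import *
P=lambda u,z,n='top':plane(n,u,z)[:2].round(3)
print('plate near L,R',P((271,159),.005),P((333,159),.005),'far L',P((271,112),.005))
print('plate scene front corners',P((196,184),.005,'scene'),P((232,198),.0,'scene'))
print('post near edge base top view',P((279,150),.01),P((328,152),.01))
for n,u in dict(blue1=(298,186),blue2=(246,278),blue3=(197,294),clip=(351,175),timer=(344,239),pad=(335,290),padL=(297,305),roll=(235,106)).items(): print(n,P(u,.04 if 'blue' in n else .02))
print('shaker edge',P((145,195),.05),P((145,315),.05), 'frame',P((106,195),.15))
E
```

```text
plate near L,R [ 0.639 -0.065] [ 0.635 -0.216] far L [ 0.757 -0.067]
plate scene front corners [ 0.762 -0.078] [ 0.643 -0.077]
post near edge base top view [ 0.659 -0.085] [ 0.652 -0.204]
blue1 [ 0.566 -0.126]
blue2 [ 0.354 -0.001]
blue3 [0.32  0.113]
clip [ 0.593 -0.255]
timer [ 0.44  -0.233]
pad [ 0.322 -0.207]
padL [ 0.289 -0.118]
roll [0.769 0.021]
shaker edge [0.551 0.232] [0.276 0.23 ] frame [0.541 0.287]
```

Post centre is about (0.697, -0.142), so the free spot is about (0.447, -0.067), and the bystanders are clear of it. Now moving.

```bash
cat > go.py <<'E'
import sys; from h import *
o=env.get_obs(); x,y,z,w=map(float,sys.argv[1:5]); p=o['tool_pos']; yaw=o['tool_rot'][2]; a=np.radians(yaw)
d=np.array([x,y,z])-p; c,s=np.cos(a),np.sin(a)
print('t',round(o['time_s'],2),'at',p.round(4),o['tool_rot'].round(2),'F',o['force'].round(1),'grip',round(o['grip_width'],4),round(o['grasp_force'],1),'q',o['qpos'].round(0))
print('rows of tx,ty,tz,spin:',(d[0]*c+d[1]*s)/.05,(d[0]*s-d[1]*c)/.05,-d[2]/.05,-((w-yaw+180)%360-180)/4)
E
python3 -m pendant '[{"tx":0.5,"ty":-0.8,"spin":1},{"tx":0.5,"ty":-0.8,"spin":1},{"tx":0.5,"ty":-0.9,"spin":1},{"tx":0.5,"ty":-0.9,"spin":1},{"tx":0.4,"ty":-0.9,"spin":1},{"tx":0.4,"ty":-0.9},{"tx":0.4,"ty":-0.9},{"tx":0.4,"ty":-0.9},{"tx":0.4,"ty":-0.9}]'; python3 go.py 0.441 0.1446 0.20 -0.6
```

```text
t 0.1 at [ 0.2189 -0.6115  0.2386] [-1.799e+02  1.000e-02  1.970e+01] F [0.  0.3 0.1] grip 0.0874 0.0 q [71. 18. -4. 83.  1. 79. -3.]
rows of tx,ty,tz,spin: 9.279927544134102 -12.740574292616094 0.7716182356894824 5.074589995583686invalid input at $[0]: expected keys tx, ty, tz, spin, claw
```

```bash
python3 -m pendant '[{"tx":0.5,"ty":-0.8,"tz":0,"spin":1,"claw":0},{"tx":0.5,"ty":-0.8,"tz":0,"spin":1,"claw":0},{"tx":0.5,"ty":-0.9,"tz":0,"spin":1,"claw":0},{"tx":0.5,"ty":-0.9,"tz":0,"spin":1,"claw":0},{"tx":0.4,"ty":-0.9,"tz":0,"spin":1,"claw":0},{"tx":0.4,"ty":-0.9,"tz":0,"spin":0,"claw":0},{"tx":0.4,"ty":-0.9,"tz":0,"spin":0,"claw":0},{"tx":0.4,"ty":-0.9,"tz":0,"spin":0,"claw":0},{"tx":0.4,"ty":-0.9,"tz":0,"spin":0,"claw":0}]'; python3 go.py 0.441 0.1446 0.20 -0.6
```

```text
time_s: 1.23
tool_pos: [0.3747, -0.1961, 0.2393]
tool_rot: [180.0, 0.0, -0.3]
force: [0.9, -0.2, -0.3]
grip_width: 0.0872
grasp_force: 0.0
t 1.23 at [ 0.3747 -0.1961  0.2393] [ 1.7998e+02  1.0000e-02 -3.1000e-01] F [ 0.9 -0.2 -0.3] grip 0.0872 0.0 q [ 51.  -9. -24. 112.  -4.  76. -62.]
rows of tx,ty,tz,spin: 1.28868681500338 -6.821987683998702 0.7865409049465893 0.07257640902773232
```

```bash
python3 -m pendant '[{"tx":0.7,"ty":-0.4,"tz":0,"spin":0,"claw":0},{"tx":0.6,"ty":-0.8,"tz":0,"spin":0.07,"claw":0},{"tx":0,"ty":-0.9,"tz":0,"spin":0,"claw":0},{"tx":0,"ty":-0.9,"tz":0,"spin":0,"claw":0},{"tx":0,"ty":-0.9,"tz":0,"spin":0,"claw":0},{"tx":0,"ty":-0.9,"tz":0,"spin":0,"claw":0},{"tx":0,"ty":-0.9,"tz":0,"spin":0,"claw":0},{"tx":0,"ty":-0.8,"tz":0.4,"spin":0,"claw":0},{"tx":0,"ty":-0.3,"tz":0.4,"spin":0,"claw":0},{"tx":0,"ty":0,"tz":0,"spin":0,"claw":0}]'; python3 go.py 0.441 0.1446 0.060 -0.6
```

```text
time_s: 2.48
tool_pos: [0.4411, 0.1427, 0.1982]
tool_rot: [180.0, 0.2, -0.4]
force: [0.1, -0.4, 0.3]
grip_width: 0.0868
grasp_force: 0.0
t 2.48 at [0.4411 0.1427 0.1982] [179.99   0.2   -0.4 ] F [ 0.1 -0.4  0.3] grip 0.0868 0.0 q [  32.   -2.  -52.  110.   -1.   71. -110.]
rows of tx,ty,tz,spin: -0.001656491461227216 -0.03820546884393907 2.7635593845144073 0.049973316706363846
```

```bash
python3 -m pendant '[{"tx":0,"ty":-0.04,"tz":0.8,"spin":0.05,"claw":0},{"tx":0,"ty":0,"tz":0.8,"spin":0,"claw":0},{"tx":0,"ty":0,"tz":0.7,"spin":0,"claw":0},{"tx":0,"ty":0,"tz":0.5,"spin":0,"claw":0},{"tx":0,"ty":0,"tz":0,"spin":0,"claw":0},{"tx":0,"ty":0,"tz":0,"spin":0,"claw":0.4},{"tx":0,"ty":0,"tz":0,"spin":0,"claw":0.6},{"tx":0,"ty":0,"tz":0,"spin":0,"claw":1},{"tx":0,"ty":0,"tz":0,"spin":0,"claw":1},{"tx":0,"ty":0,"tz":0,"spin":0,"claw":1}]' 40; python3 go.py 0.441 0.1446 0.20 -0.6
```

```text
time_s: 3.72
tool_pos: [0.4428, 0.1442, 0.0598]
tool_rot: [-180.0, -0.0, -0.8]
force: [-0.4, 0.0, 2.7]
grip_width: 0.0496
grasp_force: 39.9
t 3.73 at [0.4428 0.1442 0.0598] [-1.7999e+02 -3.0000e-02 -7.7000e-01] F [-0.4  0.   2.7] grip 0.0496 39.9 q [  28.   11.  -52.  118.   11.   55. -121.]
rows of tx,ty,tz,spin: -0.03659818255086237 -0.007898256991299054 -2.8032021350475227 -0.04161414537733066
```

Gripped at 49.6 mm opening and 40 N, with hardly any side force. Lifting straight up.

```bash
python3 -m pendant '[{"tx":0,"ty":0,"tz":-0.2,"spin":0,"claw":1},{"tx":0,"ty":0,"tz":-0.3,"spin":0,"claw":1},{"tx":0,"ty":0,"tz":-0.4,"spin":0,"claw":1},{"tx":0,"ty":0,"tz":-0.4,"spin":0,"claw":1},{"tx":0,"ty":0,"tz":-0.4,"spin":0,"claw":1},{"tx":0,"ty":0,"tz":-0.4,"spin":0,"claw":1},{"tx":0,"ty":0,"tz":-0.4,"spin":0,"claw":1},{"tx":0,"ty":0,"tz":-0.2,"spin":0,"claw":1},{"tx":0,"ty":0,"tz":0,"spin":0,"claw":1}]'; python3 go.py 0.455 -0.067 0.19 0
```

```text
time_s: 4.85
tool_pos: [0.4429, 0.1439, 0.1951]
tool_rot: [180.0, -0.1, -0.8]
force: [-0.6, 0.2, -5.6]
grip_width: 0.05
grasp_force: 39.9
t 4.85 at [0.4429 0.1439 0.1951] [ 1.7998e+02 -8.0000e-02 -7.8000e-01] F [-0.6  0.2 -5.6] grip 0.05 39.9 q [  33.   -1.  -53.  110.   -1.   71. -110.]
rows of tx,ty,tz,spin: 0.2996375684917471 4.215012879995084 0.10204053494453469 -0.19568797622240908
```

```bash
python3 -m pendant '[{"tx":0.1,"ty":0.4,"tz":0,"spin":0,"claw":1},{"tx":0.2,"ty":0.7,"tz":0,"spin":0,"claw":1},{"tx":0,"ty":0.8,"tz":0,"spin":0,"claw":1},{"tx":0,"ty":0.8,"tz":0,"spin":0,"claw":1},{"tx":0,"ty":0.7,"tz":0.1,"spin":0,"claw":1},{"tx":0,"ty":0.5,"tz":0.4,"spin":0,"claw":1},{"tx":0,"ty":0.3,"tz":0.6,"spin":0,"claw":1},{"tx":0,"ty":0,"tz":0.6,"spin":0,"claw":1},{"tx":0,"ty":0,"tz":0.6,"spin":0,"claw":1},{"tx":0,"ty":0,"tz":0,"spin":0,"claw":1}]'; python3 go.py 0.455 -0.067 0.052 0
```

```text
time_s: 6.1
tool_pos: [0.4517, -0.0656, 0.0767]
tool_rot: [-179.9, 0.4, -0.8]
force: [0.5, 0.5, -5.1]
grip_width: 0.0497
grasp_force: 39.9
t 6.1 at [ 0.4517 -0.0656  0.0767] [-179.85    0.41   -0.76] F [ 0.5  0.5 -5.1] grip 0.0497 39.9 q [ 44.   7. -40. 119.   5.  57. -90.]
rows of tx,ty,tz,spin: 0.06710975898040517 0.02619456630672228 0.493544371040608 -0.18997100591273153
```

```bash
python3 -m pendant '[{"tx":0,"ty":0,"tz":0.2,"spin":0,"claw":1},{"tx":0,"ty":0,"tz":0.15,"spin":0,"claw":1},{"tx":0,"ty":0,"tz":0.08,"spin":0,"claw":1},{"tx":0,"ty":0,"tz":0.04,"spin":0,"claw":1},{"tx":0,"ty":0,"tz":0.02,"spin":0,"claw":1},{"tx":0,"ty":0,"tz":0,"spin":0,"claw":1}]'; python3 go.py 0.455 -0.067 0.052 0
```

```text
time_s: 6.85
tool_pos: [0.4549, -0.0664, 0.0552]
tool_rot: [180.0, -0.0, -0.8]
force: [0.4, 0.3, -5.6]
grip_width: 0.0497
grasp_force: 39.9
t 6.85 at [ 0.4549 -0.0664  0.0552] [ 1.7999e+02 -1.0000e-02 -7.8000e-01] F [ 0.4  0.3 -5.6] grip 0.0497 39.9 q [ 43.   9. -40. 120.   7.  54. -91.]
rows of tx,ty,tz,spin: 0.002056768987230866 0.01248016710781665 0.06343013219106172 -0.19560081682582364
```

```bash
python3 -m pendant '[{"tx":0,"ty":0,"tz":0.03,"spin":0,"claw":1},{"tx":0,"ty":0,"tz":0.03,"spin":0,"claw":1},{"tx":0,"ty":0,"tz":0.02,"spin":0,"claw":1},{"tx":0,"ty":0,"tz":0,"spin":0,"claw":1}]'; python3 go.py 0.455 -0.067 0.052 0
```

```text
time_s: 7.35
tool_pos: [0.4548, -0.0664, 0.0518]
tool_rot: [180.0, 0.0, -0.8]
force: [-4.4, 1.1, 5.2]
grip_width: 0.0496
grasp_force: 39.9
t 7.35 at [ 0.4548 -0.0664  0.0518] [ 1.7997e+02  3.0000e-02 -7.9000e-01] F [-4.4  1.1  5.2] grip 0.0496 39.9 q [ 43.   9. -40. 120.   7.  53. -92.]
rows of tx,ty,tz,spin: 0.0036798861130248797 0.011942185184036716 -0.0034241474114883597 -0.19733926231940302
```

The block is down on the bench (z 0.0518 as expected, force reversed). Releasing, rising, and turning 90°.

```bash
python3 -m pendant '[{"tx":0,"ty":0,"tz":0,"spin":0,"claw":0.6},{"tx":0,"ty":0,"tz":0,"spin":0,"claw":0},{"tx":0,"ty":0,"tz":0,"spin":0,"claw":0},{"tx":0,"ty":0,"tz":-0.3,"spin":0,"claw":0},{"tx":0,"ty":0,"tz":-0.5,"spin":0,"claw":0},{"tx":0,"ty":0,"tz":-0.6,"spin":0,"claw":0},{"tx":0,"ty":0,"tz":-0.6,"spin":0,"claw":0},{"tx":0,"ty":0,"tz":0,"spin":-1,"claw":0},{"tx":0,"ty":0,"tz":0,"spin":-1,"claw":0},{"tx":0,"ty":0,"tz":0,"spin":-1,"claw":0}]' && python3 -m pendant '[{"tx":0,"ty":0,"tz":0,"spin":-1,"claw":0},{"tx":0,"ty":0,"tz":0,"spin":-1,"claw":0},{"tx":0,"ty":0,"tz":0,"spin":-1,"claw":0},{"tx":0,"ty":0,"tz":0,"spin":-1,"claw":0},{"tx":0,"ty":0,"tz":0,"spin":-1,"claw":0},{"tx":0,"ty":0,"tz":0,"spin":-1,"claw":0},{"tx":0,"ty":0,"tz":0,"spin":-1,"claw":0},{"tx":0,"ty":0,"tz":0,"spin":-1,"claw":0},{"tx":0,"ty":0,"tz":0,"spin":-1,"claw":0},{"tx":0,"ty":0,"tz":0,"spin":-1,"claw":0}]' && python3 -m pendant '[{"tx":0,"ty":0,"tz":0,"spin":-1,"claw":0},{"tx":0,"ty":0,"tz":0,"spin":-1,"claw":0},{"tx":0,"ty":0,"tz":0,"spin":-1,"claw":0},{"tx":0,"ty":0,"tz":0,"spin":-1,"claw":0},{"tx":0,"ty":0,"tz":0,"spin":-1,"claw":0},{"tx":0,"ty":0,"tz":0,"spin":-1,"claw":0},{"tx":0,"ty":0,"tz":0,"spin":-1,"claw":0},{"tx":0,"ty":0,"tz":0,"spin":-1,"claw":0},{"tx":0,"ty":0,"tz":0,"spin":-1,"claw":0},{"tx":0,"ty":0,"tz":0,"spin":0,"claw":0}]'; python3 go.py 0.4545 -0.0664 0.052 89.2
python3 - <<'E'
from h import *
S=snap('scene','scene1.png'); cv2.imwrite('pics/cs1.png',cv2.resize(S[150:310,160:360,::-1],None,fx=3.5,fy=3.5,interpolation=cv2.INTER_CUBIC))
E
```

```text
time_s: 8.6
tool_pos: [0.4553, -0.0663, 0.1523]
tool_rot: [179.9, -0.1, 11.4]
force: [0.6, -0.4, 0.0]
grip_width: 0.0871
grasp_force: 0.0
time_s: 9.85
tool_pos: [0.4553, -0.0662, 0.1522]
tool_rot: [179.9, -0.0, 51.4]
force: [1.1, 0.1, 0.2]
grip_width: 0.0871
grasp_force: 0.0
time_s: 11.1
tool_pos: [0.4552, -0.0663, 0.1519]
tool_rot: [179.9, 0.0, 87.2]
force: [1.6, 0.5, -0.5]
grip_width: 0.0867
grasp_force: 0.0
t 11.1 at [ 0.4552 -0.0663  0.1519] [1.7992e+02 3.0000e-02 8.7190e+01] F [ 1.6  0.5 -0.5] grip 0.0867 0.0 q [ 46.   0. -40. 114.   0.  65.   2.]
rows of tx,ty,tz,spin: -0.0034638276914199183 -0.014194694102827617 1.9987823881184086 -0.5026497690507128
```

View pics/cs1.png

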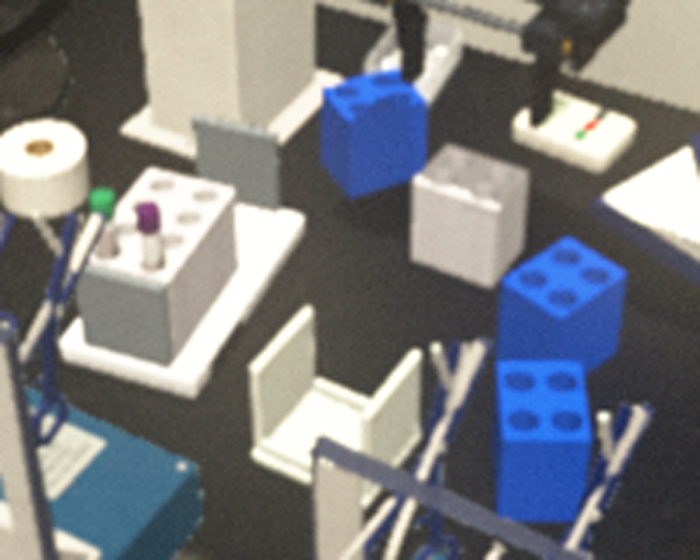

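The picture shows the block released and standing upright on the bench at crop (468,215), i.e. scene px (294,211). The stand is empty and the bystanders haven't moved. Regripping across the 64 mm sides.

```bash
python3 -m pendant '[{"tx":0,"ty":-0.01,"tz":0.4,"spin":-0.5,"claw":0},{"tx":0,"ty":0,"tz":0.5,"spin":0,"claw":0},{"tx":0,"ty":0,"tz":0.5,"spin":0,"claw":0},{"tx":0,"ty":0,"tz":0.4,"spin":0,"claw":0},{"tx":0,"ty":0,"tz":0.2,"spin":0,"claw":0},{"tx":0,"ty":0,"tz":0,"spin":0,"claw":0.2},{"tx":0,"ty":0,"tz":0,"spin":0,"claw":0.5},{"tx":0,"ty":0,"tz":0,"spin":0,"claw":1},{"tx":0,"ty":0,"tz":0,"spin":0,"claw":1}]' 40; python3 go.py 0.4545 -0.0664 0.15 89.2
```

```text
time_s: 12.28
tool_pos: [0.4551, -0.0665, 0.0519]
tool_rot: [179.9, 0.0, 89.2]
force: [0.7, 0.2, 1.8]
grip_width: 0.0637
grasp_force: 40.0
t 12.28 at [ 0.4551 -0.0665  0.0519] [1.799e+02 4.000e-02 8.921e+01] F [0.7 0.2 1.8] grip 0.0637 40.0 q [ 44.   9. -41. 120.   8.  53.  -2.]
rows of tx,ty,tz,spin: 0.0013586178065264408 -0.012672010492396696 -1.9629408165663198 0.003573183850711814
```

```bash
python3 -m pendant '[{"tx":0,"ty":0,"tz":-0.2,"spin":0,"claw":1},{"tx":0,"ty":0,"tz":-0.5,"spin":0,"claw":1},{"tx":0,"ty":0,"tz":-0.6,"spin":0,"claw":1},{"tx":0.2,"ty":0,"tz":-0.6,"spin":-0.3,"claw":1},{"tx":0.4,"ty":0.3,"tz":-0.6,"spin":-0.6,"claw":1},{"tx":0.5,"ty":0.5,"tz":-0.2,"spin":-0.6,"claw":1},{"tx":0.4,"ty":0.6,"tz":0,"spin":-0.6,"claw":1},{"tx":0.2,"ty":0.6,"tz":0,"spin":0,"claw":1},{"tx":0,"ty":0.5,"tz":0,"spin":0,"claw":1},{"tx":0,"ty":0.2,"tz":0,"spin":0,"claw":1}]'; python3 go.py 0.6070 0.0215 0.18 97.7
```

```text
time_s: 13.52
tool_pos: [0.5842, 0.0313, 0.1852]
tool_rot: [-179.9, -0.1, 97.6]
force: [-0.0, 0.5, -5.8]
grip_width: 0.0638
grasp_force: 40.0
t 13.53 at [0.5842 0.0313 0.1852] [-1.7987e+02 -6.0000e-02  9.7640e+01] F [-0.   0.5 -5.8] grip 0.0638 40.0 q [ 33.  18. -46.  95.  13.  72.  -8.]
rows of tx,ty,tz,spin: -0.2548954580732418 0.4267562523183131 0.10300712488452157 -0.014749282442679146
```

Hover at the bay, then look with the block next to the row before lowering.

```bash
python3 -m pendant '[{"tx":-0.15,"ty":0.25,"tz":0,"spin":0,"claw":1},{"tx":-0.1,"ty":0.15,"tz":0.3,"spin":0,"claw":1},{"tx":0,"ty":0,"tz":0.3,"spin":0,"claw":1},{"tx":0,"ty":0,"tz":0,"spin":0,"claw":1},{"tx":0,"ty":0,"tz":0,"spin":0,"claw":1}]'; python3 go.py 0.6070 0.0215 0.10 97.7
python3 - <<'E'
from h import *
S=snap('scene','scene2.png'); T=snap('top','top2.png')
z=lambda a:cv2.resize(a[:,:,::-1],None,fx=4,fy=4,interpolation=cv2.INTER_CUBIC)
cv2.imwrite('pics/c2.png',np.hstack([z(S[150:280,180:280]),z(T[130:260,165:262])]))
E
```

```text
time_s: 14.15
tool_pos: [0.6052, 0.0217, 0.156]
tool_rot: [-180.0, -0.0, 97.6]
force: [0.2, -0.1, -4.9]
grip_width: 0.0634
grasp_force: 40.0
t 14.15 at [0.6052 0.0217 0.156 ] [-179.98   -0.     97.64] F [ 0.2 -0.1 -4.9] grip 0.0634 40.0 q [ 32.  22. -45.  95.  16.  70.  -9.]
rows of tx,ty,tz,spin: -0.009032939837749715 0.03442590316666533 1.1194385995293854 -0.014627726896591753
```

View pics/c2.png

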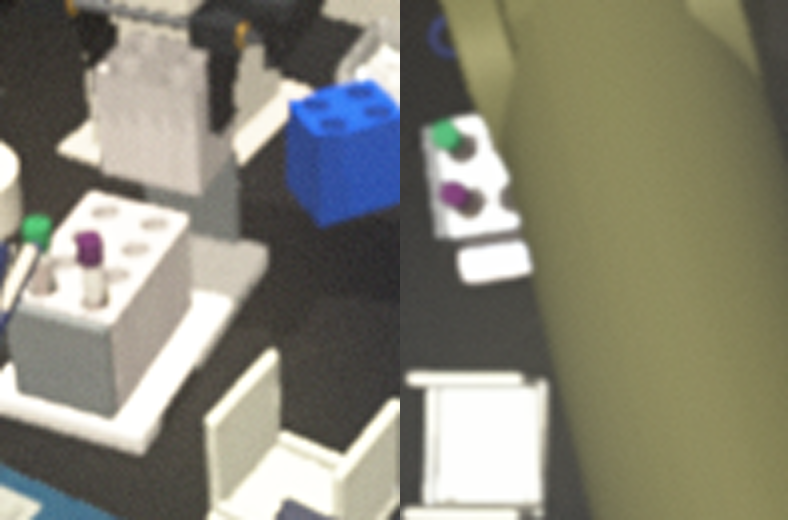

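The scene view shows the held block hovering square over the bay, with its lower near corner at crop (203,192), i.e. scene px (231,198). The arm hides the bay in the top view. I'll compare the block and row within this one view for the sideways alignment.

```bash
python3 - <<'E'
from h import *
S=cv2.imread('pics/scene2.png')[:,:,::-1].copy(); S0=cv2.imread('pics/scene0.png')[:,:,::-1].copy()
c2=lambda x,y:((x+.5)/4-.5+180,(y+.5)/4-.5+150); cs=lambda x,y:((x+.5)/4.5-.5+165,(y+.5)/4.5-.5+175)
a=np.radians(7.7); xh=np.array([np.cos(a),np.sin(a)]); yh=np.array([-xh[1],xh[0]])
f=lambda p:(round(float(p[:2]@xh),4),round(float(p[:2]@yh),4))
tcp=np.array([.6052,.0217]); print('tcp st-frame',f(tcp))
bot,r1=edge(S,c2(106,176),c2(200,191),2); rv,r2=edge(S,c2(212,100),c2(204,188),2); lv,r3=edge(S,c2(97,95),c2(102,172),2)
print('res',r1,r2,r3)
for n,l,sx in (('-x',rv,-1),('+x',lv,1)):
    u=isect(bot,l); X=tcp+xh*.032*sx+yh*.025; print(n,'px',u.round(1),'pred',proj('scene',[*X,.106]).round(1),'meas',f(plane('scene',u,.106)),'pred',f(X))
for im,nm in ((S0,'before'),(S,'now')):
    sR,r1=edge(im,cs(172,102),cs(280,130),1.5); sB,r2=edge(im,cs(280,130),cs(200,245),1.5); sT,r3=edge(im,cs(172,102),cs(90,215),1.5)
    print(nm,r1,r2,r3,'-x end',f(plane('scene',isect(sR,sB),.092)),'+x end',f(plane('scene',isect(sR,sT),.092)))
    p,q=[plane('scene',cs(*k),.092) for k in ((270,144),(207,235))]
    p=plane('scene',sB[2:],.092);q=plane('scene',sB[2:]+15*sB[:2],.092); d=(p-q)*np.sign((p-q)[1]); print('-x edge x:',f(p),f(q),'yaw',np.degrees(np.arctan2(-d[0],d[1])))
E
```

```text
tcp st-frame (0.6027, -0.0596)
res 0.16209719 0.263236 0.31373888
-x px [228.4 198.4] pred [229.5 197.7] meas (0.5718, -0.031) pred (0.5707, -0.0346)
+x px [205.2 192.9] pred [204.8 191.8] meas (0.6317, -0.0309) pred (0.6347, -0.0346)
before 0.10944329 0.067665085 0.06281785 -x end (0.5738, -0.03) +x end (0.6415, -0.0299)
-x edge x: (0.5738, 0.0311) (0.5738, -0.0157) yaw 7.696069654921673
now 0.07906928 0.08750568 0.14858052 -x end (0.5735, -0.0302) +x end (0.6416, -0.0303)
-x edge x: (0.5736, 0.0234) (0.5735, -0.0239) yaw 7.673459548799741
```

Row yaw 7.7° agrees across both views. The row centre line is about 2.8 mm further along station +x than the tool, and the gap to the face is about 5 mm. Correcting and lowering.

```bash
python3 -m pendant '[{"tx":0,"ty":0.056,"tz":0.2,"spin":-0.015,"claw":1},{"tx":0,"ty":0,"tz":0.4,"spin":0,"claw":1},{"tx":0,"ty":0,"tz":0.4,"spin":0,"claw":1},{"tx":0,"ty":0,"tz":0.3,"spin":0,"claw":1},{"tx":0,"ty":0,"tz":0.15,"spin":0,"claw":1},{"tx":0,"ty":0,"tz":0.05,"spin":0,"claw":1},{"tx":0,"ty":0,"tz":0,"spin":0,"claw":1}]'; python3 go.py 0.6079 0.0215 0.0739 97.7
```

```text
time_s: 15.12
tool_pos: [0.6088, 0.0219, 0.0814]
tool_rot: [180.0, 0.0, 97.7]
force: [-0.9, 0.2, -4.8]
grip_width: 0.0637
grasp_force: 40.0
t 15.12 at [0.6088 0.0219 0.0814] [1.7996e+02 1.0000e-02 9.7680e+01] F [-0.9  0.2 -4.8] grip 0.0637 40.0 q [ 30.  27. -43.  98.  20.  63. -11.]
rows of tx,ty,tz,spin: -0.0059030534033663535 -0.01890607841825484 0.14998610562734965 -0.004945706248825843
```

```bash
python3 -m pendant '[{"tx":0,"ty":-0.01,"tz":0.08,"spin":0,"claw":1},{"tx":0,"ty":0,"tz":0.03,"spin":0,"claw":1},{"tx":0,"ty":0,"tz":0.02,"spin":0,"claw":1},{"tx":0,"ty":0,"tz":0,"spin":0,"claw":1}]'; python3 go.py 0.6079 0.0215 0.0739 97.7
```

```text
time_s: 15.62
tool_pos: [0.6079, 0.0217, 0.0745]
tool_rot: [-180.0, 0.0, 97.7]
force: [-0.2, 0.2, -4.9]
grip_width: 0.0635
grasp_force: 40.0
t 15.62 at [0.6079 0.0217 0.0745] [-1.800e+02  1.000e-02  9.768e+01] F [-0.2  0.2 -4.9] grip 0.0635 40.0 q [ 30.  27. -43.  98.  20.  62. -12.]
rows of tx,ty,tz,spin: -0.004898271238308922 -0.0010457571115614647 0.012177604317209212 -0.004508275812206364
```

```bash
python3 -m pendant '[{"tx":0,"ty":0,"tz":0.01,"spin":0,"claw":1},{"tx":0,"ty":0,"tz":0.01,"spin":0,"claw":1},{"tx":0,"ty":0,"tz":0,"spin":0,"claw":1}]'; python3 go.py 0.6074 0.0275 0.0739 97.7
```

```text
time_s: 16.0
tool_pos: [0.608, 0.0218, 0.0739]
tool_rot: [180.0, 0.0, 97.7]
force: [-1.2, -1.2, -2.2]
grip_width: 0.0637
grasp_force: 40.0
t 16.0 at [0.608  0.0218 0.0739] [1.7999e+02 2.0000e-02 9.7680e+01] F [-1.2 -1.2 -2.2] grip 0.0637 40.0 q [ 30.  27. -43.  99.  20.  62. -12.]
rows of tx,ty,tz,spin: 0.1147708316939941 0.003184404543573197 0.0008087820987218164 -0.004801924978082184
```

Touching down at the expected height. Sliding along the row in small steps.

```bash
python3 -m pendant '[{"tx":0.02,"ty":0,"tz":0,"spin":0,"claw":1},{"tx":0.02,"ty":0,"tz":0,"spin":0,"claw":1},{"tx":0.02,"ty":0,"tz":0,"spin":0,"claw":1},{"tx":0,"ty":0,"tz":0,"spin":0,"claw":1}]'; python3 -m pendant '[{"tx":0.02,"ty":0,"tz":0,"spin":0,"claw":1},{"tx":0,"ty":0,"tz":0,"spin":0,"claw":1}]'; python3 -m pendant '[{"tx":0.02,"ty":0,"tz":0,"spin":0,"claw":1},{"tx":0,"ty":0,"tz":0,"spin":0,"claw":1}]'; python3 go.py 0.6074 0.0275 0.0739 97.7
```

```text
time_s: 16.5
tool_pos: [0.6082, 0.0247, 0.0739]
tool_rot: [179.9, 0.0, 97.7]
force: [0.5, -2.1, -0.4]
grip_width: 0.0637
grasp_force: 40.0
time_s: 16.75
tool_pos: [0.608, 0.0258, 0.0739]
tool_rot: [179.9, 0.0, 97.7]
force: [1.7, -2.7, 1.3]
grip_width: 0.0639
grasp_force: 40.0
time_s: 17.0
tool_pos: [0.6077, 0.0267, 0.0739]
tool_rot: [179.9, 0.0, 97.7]
force: [2.5, -3.3, 2.3]
grip_width: 0.0635
grasp_force: 40.0
t 17.0 at [0.6077 0.0267 0.0739] [1.7994e+02 1.0000e-02 9.7680e+01] F [ 2.5 -3.3  2.3] grip 0.0635 40.0 q [ 29.  27. -43.  99.  20.  62. -12.]
rows of tx,ty,tz,spin: 0.016097781725691134 -0.004874161194002798 0.0005002786841268314 -0.005905074799173349
```

```bash
for i in 1; do python3 -m pendant '[{"tx":0.015,"ty":0,"tz":0,"spin":0,"claw":1},{"tx":0,"ty":0,"tz":0,"spin":0,"claw":1}]'; python3 -m pendant '[{"tx":0.015,"ty":0,"tz":0,"spin":0,"claw":1},{"tx":0,"ty":0,"tz":0,"spin":0,"claw":1}]'; python3 -m pendant '[{"tx":0.015,"ty":0,"tz":0,"spin":0,"claw":1},{"tx":0,"ty":0,"tz":0,"spin":0,"claw":1}]'; done; python3 go.py 0.6074 0.0275 0.0739 97.7
```

```text
time_s: 17.25
tool_pos: [0.6076, 0.0272, 0.0739]
tool_rot: [180.0, 0.0, 97.7]
force: [1.2, -3.1, 4.5]
grip_width: 0.0641
grasp_force: 40.0
time_s: 17.5
tool_pos: [0.6074, 0.028, 0.0739]
tool_rot: [180.0, 0.0, 97.7]
force: [1.6, -4.4, 4.1]
grip_width: 0.0637
grasp_force: 40.0
time_s: 17.75
tool_pos: [0.6074, 0.0282, 0.0739]
tool_rot: [180.0, 0.1, 97.7]
force: [0.9, -4.5, 4.6]
grip_width: 0.0639
grasp_force: 40.0
t 17.75 at [0.6074 0.0282 0.0739] [1.7996e+02 7.0000e-02 9.7650e+01] F [ 0.9 -4.5  4.6] grip 0.0639 40.0 q [ 29.  27. -43.  99.  20.  62. -12.]
rows of tx,ty,tz,spin: -0.014133525295359821 -0.0013286571094776477 0.0002336773376188095 -0.011672832645395204
```

```bash
python3 -m pendant '[{"tx":0.015,"ty":0,"tz":0,"spin":0,"claw":1},{"tx":0,"ty":0,"tz":0,"spin":0,"claw":1}]'; python3 -m pendant '[{"tx":0.015,"ty":0,"tz":0,"spin":0,"claw":1},{"tx":0,"ty":0,"tz":0,"spin":0,"claw":1}]';  python3 -m pendant '[{"tx":0.015,"ty":0,"tz":0,"spin":0,"claw":1},{"tx":0,"ty":0,"tz":0,"spin":0,"claw":1}]'
```

```text
time_s: 18.0
tool_pos: [0.6074, 0.0282, 0.0739]
tool_rot: [180.0, 0.1, 97.6]
force: [2.1, -6.7, 5.0]
grip_width: 0.0638
grasp_force: 40.0
time_s: 18.25
tool_pos: [0.6074, 0.0282, 0.0739]
tool_rot: [180.0, 0.2, 97.6]
force: [1.4, -7.5, 5.5]
grip_width: 0.0636
grasp_force: 40.0
time_s: 18.5
tool_pos: [0.6074, 0.0282, 0.0739]
tool_rot: [180.0, 0.2, 97.6]
force: [1.2, -8.4, 6.0]
grip_width: 0.0634
grasp_force: 39.9
```

Contact: the TCP stops at y 0.0282 (predicted 0.028) while the force climbs. One firmer push to square it, then relax the command, release and back off.

```bash
python3 -m pendant '[{"tx":0.05,"ty":0,"tz":0,"spin":0,"claw":1},{"tx":0,"ty":0,"tz":0,"spin":0,"claw":1}]'; python3 -m pendant '[{"tx":-0.05,"ty":0,"tz":0,"spin":0,"claw":1},{"tx":-0.03,"ty":0,"tz":-0.01,"spin":0,"claw":1},{"tx":0,"ty":0,"tz":0,"spin":0,"claw":1}]'; python3 -m pendant '[{"tx":0,"ty":0,"tz":0,"spin":0,"claw":0.5},{"tx":0,"ty":0,"tz":0,"spin":0,"claw":0},{"tx":0,"ty":0,"tz":0,"spin":0,"claw":0},{"tx":0,"ty":0,"tz":-0.3,"spin":0,"claw":0},{"tx":0,"ty":0,"tz":-0.6,"spin":0,"claw":0},{"tx":0,"ty":0,"tz":-0.8,"spin":0,"claw":0},{"tx":-0.2,"ty":-0.7,"tz":-0.6,"spin":0,"claw":0},{"tx":-0.5,"ty":-0.8,"tz":-0.4,"spin":0,"claw":0},{"tx":-0.9,"ty":-0.6,"tz":0,"spin":0,"claw":0},{"tx":-0.9,"ty":-0.4,"tz":0,"spin":0,"claw":0}]'; python3 -m pendant '[{"tx":-0.9,"ty":-0.3,"tz":0,"spin":0,"claw":0},{"tx":-0.9,"ty":0,"tz":0,"spin":0,"claw":0},{"tx":-0.8,"ty":0,"tz":0,"spin":0,"claw":0},{"tx":0,"ty":0,"tz":0,"spin":0,"claw":0}]'
python3 - <<'E'
from h import *
S=snap('scene','scene3.png'); T=snap('top','top3.png')
z=lambda a:cv2.resize(a[:,:,::-1],None,fx=4.5,fy=4.5,interpolation=cv2.INTER_CUBIC)
cv2.imwrite('pics/c3.png',np.hstack([z(S[180:270,170:255]),z(T[140:230,168:260])]))
E
```

```text
time_s: 18.75
tool_pos: [0.6074, 0.0283, 0.0739]
tool_rot: [180.0, 0.4, 97.6]
force: [1.5, -12.4, 5.7]
grip_width: 0.0637
grasp_force: 39.9
time_s: 19.12
tool_pos: [0.6074, 0.0282, 0.0739]
tool_rot: [180.0, 0.1, 97.6]
force: [2.6, -6.3, 1.9]
grip_width: 0.0638
grasp_force: 40.0
time_s: 20.38
tool_pos: [0.4988, -0.1113, 0.2105]
tool_rot: [179.9, 0.1, 97.8]
force: [0.7, 0.4, 0.7]
grip_width: 0.0869
grasp_force: 0.0
time_s: 20.88
tool_pos: [0.5017, -0.2449, 0.2093]
tool_rot: [180.0, 0.0, 97.4]
force: [0.2, 0.9, -0.8]
grip_width: 0.0869
grasp_force: 0.0
```

View pics/c3.png

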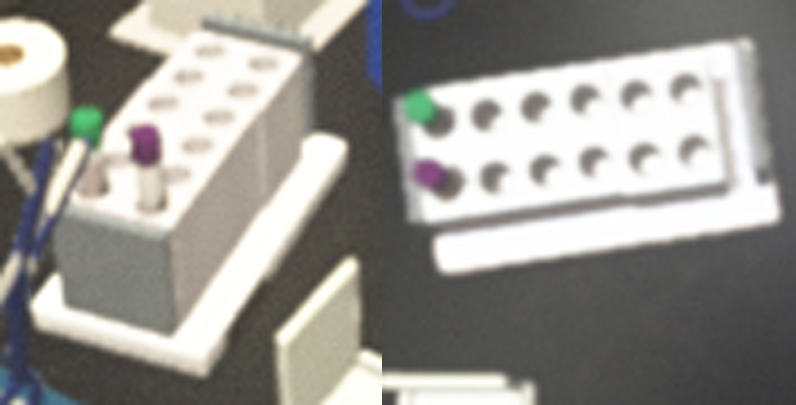

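The block sits home with no visible gap. The top crop shows a small step in the -x edge near (622,197), i.e. top px (221,183). I'll measure how far out of line it is.

```bash
cat > step.py <<'E'
import sys; from h import *
k=sys.argv[1]
S=cv2.imread(f'pics/scene{k}.png')[:,:,::-1].copy(); T=cv2.imread(f'pics/top{k}.png')[:,:,::-1].copy()
a=np.radians(7.7); xh=np.array([np.cos(a),np.sin(a)]); yh=np.array([-xh[1],xh[0]])
def st(x,y,z): return proj(N,[*(xh*x+yh*y),z])
z=.092
for N,im in (('top',T),('scene',S)):
  for sx in (-1,1):
    for nm,y0,y1 in (('fixed',.066,-.026),('loose',-.034,-.076)):
        for w in (1.5,2.5):
            x=.6055+.032*sx; l,r=edge(im,st(x,y0,z),st(x,y1,z),w)
            y=(y0+y1)/2; u=st(x,y,z); d=l[:2]; m=l[2:]+d*((u-l[2:])@d); X=plane(N,m,z)[:2]
            p=plane(N,m+8*d,z)-plane(N,m-8*d,z); p=p*np.sign(p[1]); print(N,'%+d'%sx,nm,w,'res %.2f'%r,'x %.4f'%(X@xh),'yaw %.2f'%np.degrees(np.arctan2(-p[0],p[1])))
E
python3 step.py 3
```

```text
top -1 fixed 1.5 res 0.10 x 0.5723 yaw 7.61
top -1 fixed 2.5 res 0.10 x 0.5723 yaw 7.61
top -1 loose 1.5 res 0.09 x 0.5710 yaw 7.77
top -1 loose 2.5 res 0.10 x 0.5702 yaw 7.32
top +1 fixed 1.5 res 0.08 x 0.6400 yaw 7.61
top +1 fixed 2.5 res 0.19 x 0.6403 yaw 7.71
top +1 loose 1.5 res 0.05 x 0.6400 yaw 7.48
top +1 loose 2.5 res 0.14 x 0.6402 yaw 7.75
scene -1 fixed 1.5 res 0.06 x 0.5736 yaw 7.55
scene -1 fixed 2.5 res 0.06 x 0.5736 yaw 7.55
scene -1 loose 1.5 res 0.07 x 0.5712 yaw 6.24
scene -1 loose 2.5 res 0.09 x 0.5712 yaw 6.35
scene +1 fixed 1.5 res 0.13 x 0.6399 yaw 9.31
scene +1 fixed 2.5 res 0.18 x 0.6402 yaw 9.57
scene +1 loose 1.5 res 0.15 x 0.6380 yaw 4.35
scene +1 loose 2.5 res 0.15 x 0.6380 yaw 4.35
```

The loose block sits about 1.9 mm too far to -x (top -1.3/-2.1, scene -2.4/-1.9), so I'll regrip it and mend that.

```bash
python3 -m pendant '[{"tx":0.8,"ty":0,"tz":0,"spin":0,"claw":0},{"tx":0.9,"ty":0,"tz":0,"spin":0,"claw":0},{"tx":0.9,"ty":0.3,"tz":0,"spin":0,"claw":0},{"tx":0.9,"ty":0.4,"tz":0,"spin":0,"claw":0},{"tx":0.9,"ty":0.6,"tz":0,"spin":0,"claw":0},{"tx":0.5,"ty":0.8,"tz":0.2,"spin":0,"claw":0},{"tx":0.2,"ty":0.5,"tz":0.2,"spin":0,"claw":0},{"tx":0,"ty":0,"tz":0,"spin":0,"claw":0}]'; python3 go.py 0.6074 0.0282 0.075 97.7
```

```text
time_s: 21.98
tool_pos: [0.5965, 0.0323, 0.1885]
tool_rot: [-179.9, -0.2, 98.0]
force: [0.2, 0.3, -0.5]
grip_width: 0.087
grasp_force: 0.0
t 21.98 at [0.5965 0.0323 0.1885] [-1.7993e+02 -1.5000e-01  9.8010e+01] F [ 0.2  0.3 -0.5] grip 0.087 0.0 q [ 34.  20. -48.  93.  15.  73.  -9.]
rows of tx,ty,tz,spin: -0.11249047729843233 0.20376761894647072 2.270550600473049 0.07836240621289647
```

```bash
python3 -m pendant '[{"tx":-0.11,"ty":0.2,"tz":0.3,"spin":0.07,"claw":0},{"tx":0,"ty":0,"tz":0.3,"spin":0,"claw":0},{"tx":0,"ty":0,"tz":0,"spin":0,"claw":0},{"tx":0,"ty":0,"tz":0,"spin":0,"claw":0}]'; python3 go.py 0.6074 0.0282 0.075 97.65
```

```text
time_s: 22.48
tool_pos: [0.6073, 0.0239, 0.1592]
tool_rot: [-180.0, 0.0, 97.4]
force: [0.1, -0.1, -1.1]
grip_width: 0.087
grasp_force: 0.0
t 22.48 at [0.6073 0.0239 0.1592] [-1.7999e+02  1.0000e-02  9.7370e+01] F [ 0.1 -0.1 -1.1] grip 0.087 0.0 q [ 33.  23. -47.  94.  17.  71. -10.]
rows of tx,ty,tz,spin: 0.08433380616888728 0.012093876649266404 1.683160064761389 -0.06897705695068623
```

```bash
python3 -m pendant '[{"tx":0.08,"ty":0.01,"tz":0.4,"spin":-0.06,"claw":0},{"tx":0,"ty":0,"tz":0.5,"spin":0,"claw":0},{"tx":0,"ty":0,"tz":0.5,"spin":0,"claw":0},{"tx":0,"ty":0,"tz":0.28,"spin":0,"claw":0},{"tx":0,"ty":0,"tz":0,"spin":0,"claw":0},{"tx":0,"ty":0,"tz":0,"spin":0,"claw":0}]'; python3 go.py 0.6074 0.0282 0.0745 97.65
```

```text
time_s: 23.22
tool_pos: [0.6082, 0.0285, 0.0758]
tool_rot: [179.9, 0.0, 97.6]
force: [0.0, 0.5, -0.1]
grip_width: 0.087
grasp_force: 0.0
t 23.23 at [0.6082 0.0285 0.0758] [179.92   0.    97.65] F [ 0.   0.5 -0.1] grip 0.087 0.0 q [ 30.  28. -45.  98.  21.  63. -13.]
rows of tx,ty,tz,spin: -0.0048087800610978355 -0.016776613852480804 0.026358107674122333 -0.0008306542463998312
```

```bash
python3 -m pendant '[{"tx":0,"ty":0.02,"tz":0.02,"spin":0,"claw":0.2},{"tx":0,"ty":0,"tz":0,"spin":0,"claw":0.5},{"tx":0,"ty":0,"tz":0,"spin":0,"claw":1},{"tx":0,"ty":0,"tz":0,"spin":0,"claw":1}]' 30; python3 go.py 0.6093 0.0285 0.0739 97.7
```

```text
time_s: 23.72
tool_pos: [0.6081, 0.0282, 0.0743]
tool_rot: [-179.9, 0.0, 97.6]
force: [-2.1, -0.9, 4.2]
grip_width: 0.0635
grasp_force: 30.0
t 23.73 at [0.6081 0.0282 0.0743] [-1.7994e+02  3.0000e-02  9.7630e+01] F [-2.1 -0.9  4.2] grip 0.0635 30.0 q [ 30.  28. -44.  98.  22.  63. -13.]
rows of tx,ty,tz,spin: 0.0033824719271076027 0.023743984691827577 0.007578732466734517 -0.01683484538898483
```

```bash
python3 -m pendant '[{"tx":0,"ty":0.02,"tz":0,"spin":0,"claw":1},{"tx":0,"ty":0.01,"tz":0,"spin":0,"claw":1},{"tx":0,"ty":0,"tz":0,"spin":0,"claw":1}]'; python3 go.py 0.6093 0.0285 0.0739 97.7
```

```text
time_s: 24.1
tool_pos: [0.6086, 0.0283, 0.0743]
tool_rot: [-179.8, 0.1, 97.6]
force: [-6.0, -1.4, 7.1]
grip_width: 0.064
grasp_force: 30.0
t 24.1 at [0.6086 0.0283 0.0743] [-1.798e+02  5.000e-02  9.763e+01] F [-6.  -1.4  7.1] grip 0.064 30.0 q [ 30.  28. -44.  98.  22.  63. -13.]
rows of tx,ty,tz,spin: 0.002952804251381148 0.013695641409901295 0.008211882821342886 -0.01654860662937807
```

```bash
python3 -m pendant '[{"tx":0,"ty":0.015,"tz":-0.01,"spin":0,"claw":1},{"tx":0,"ty":0,"tz":0,"spin":0,"claw":1}]'; python3 -m pendant '[{"tx":0.04,"ty":0,"tz":0,"spin":0,"claw":1},{"tx":0.04,"ty":0,"tz":0,"spin":0,"claw":1},{"tx":0,"ty":0,"tz":0,"spin":0,"claw":1}]'; python3 go.py 0.6093 0.0285 0.0739 97.7
```

```text
time_s: 24.35
tool_pos: [0.61, 0.0285, 0.0743]
tool_rot: [-179.9, 0.0, 97.6]
force: [-4.0, -1.4, 3.4]
grip_width: 0.0641
grasp_force: 30.0
time_s: 24.72
tool_pos: [0.61, 0.0287, 0.0743]
tool_rot: [-179.9, 0.3, 97.6]
force: [-4.7, -6.8, 3.4]
grip_width: 0.0638
grasp_force: 30.0
t 24.73 at [0.61   0.0287 0.0743] [-179.88    0.3    97.57] F [-4.7 -6.8  3.4] grip 0.0638 30.0 q [ 30.  28. -44.  98.  22.  63. -14.]
rows of tx,ty,tz,spin: -0.0016679586422142269 -0.014566816301779638 0.007436872417276308 -0.032635305729122877
```

```bash
python3 -m pendant '[{"tx":0,"ty":-0.02,"tz":0,"spin":0,"claw":1},{"tx":-0.04,"ty":-0.01,"tz":0,"spin":0,"claw":1},{"tx":0,"ty":0,"tz":0,"spin":0,"claw":1}]'; python3 go.py 0.6093 0.0285 0.0739 97.7
```

```text
time_s: 25.1
tool_pos: [0.6099, 0.0286, 0.0743]
tool_rot: [179.9, 0.1, 97.6]
force: [1.1, -5.6, -1.3]
grip_width: 0.0639
grasp_force: 30.0
t 25.1 at [0.6099 0.0286 0.0743] [1.7993e+02 1.2000e-01 9.7580e+01] F [ 1.1 -5.6 -1.3] grip 0.0639 30.0 q [ 30.  28. -44.  98.  22.  63. -13.]
rows of tx,ty,tz,spin: -1.5264523772546732e-05 -0.01229533441826107 0.008443540422243545 -0.03026171310428083
```

```bash
python3 -m pendant '[{"tx":0,"ty":-0.015,"tz":0,"spin":0,"claw":1},{"tx":0,"ty":0,"tz":0,"spin":0,"claw":1}]'; python3 -m pendant '[{"tx":0,"ty":0,"tz":0,"spin":0,"claw":0.5},{"tx":0,"ty":0,"tz":0,"spin":0,"claw":0},{"tx":0,"ty":0,"tz":0,"spin":0,"claw":0},{"tx":0,"ty":0,"tz":-0.3,"spin":0,"claw":0},{"tx":0,"ty":0,"tz":-0.6,"spin":0,"claw":0},{"tx":0,"ty":0,"tz":-0.8,"spin":0,"claw":0},{"tx":-0.2,"ty":-0.7,"tz":-0.6,"spin":0,"claw":0},{"tx":-0.5,"ty":-0.8,"tz":-0.4,"spin":0,"claw":0},{"tx":-0.9,"ty":-0.6,"tz":0,"spin":0,"claw":0},{"tx":-0.9,"ty":-0.4,"tz":0,"spin":0,"claw":0}]'; python3 -m pendant '[{"tx":-0.9,"ty":-0.3,"tz":0,"spin":0,"claw":0},{"tx":-0.9,"ty":0,"tz":0,"spin":0,"claw":0},{"tx":-0.8,"ty":0,"tz":0,"spin":0,"claw":0},{"tx":0,"ty":0,"tz":0,"spin":0,"claw":0}]'
python3 - <<'E'
from h import *
S=snap('scene','scene4.png'); T=snap('top','top4.png')
z=lambda a:cv2.resize(a[:,:,::-1],None,fx=4.5,fy=4.5,interpolation=cv2.INTER_CUBIC)
cv2.imwrite('pics/c4.png',np.hstack([z(S[180:270,170:255]),z(T[140:230,168:260])]))
E
python3 step.py 4
```

```text
time_s: 25.35
tool_pos: [0.6098, 0.0285, 0.0744]
tool_rot: [179.8, 0.1, 97.6]
force: [3.1, -6.0, -2.9]
grip_width: 0.0638
grasp_force: 30.0
time_s: 26.6
tool_pos: [0.5005, -0.1107, 0.2113]
tool_rot: [179.9, 0.2, 97.7]
force: [0.8, -1.2, 0.5]
grip_width: 0.0869
grasp_force: 0.0
time_s: 27.1
tool_pos: [0.5032, -0.2444, 0.2102]
tool_rot: [179.9, 0.0, 97.3]
force: [-0.0, -0.3, -0.1]
grip_width: 0.0875
grasp_force: 0.0
top -1 fixed 1.5 res 0.10 x 0.5723 yaw 7.56
top -1 fixed 2.5 res 0.10 x 0.5723 yaw 7.56
top -1 loose 1.5 res 0.04 x 0.5730 yaw 7.89
top -1 loose 2.5 res 0.04 x 0.5730 yaw 7.89
top +1 fixed 1.5 res 0.02 x 0.6400 yaw 7.73
top +1 fixed 2.5 res 0.14 x 0.6404 yaw 7.99
top +1 loose 1.5 res 0.10 x 0.6400 yaw 7.68
top +1 loose 2.5 res 0.13 x 0.6405 yaw 7.90
scene -1 fixed 1.5 res 0.07 x 0.5736 yaw 7.33
scene -1 fixed 2.5 res 0.07 x 0.5736 yaw 7.33
scene -1 loose 1.5 res 0.08 x 0.5740 yaw 7.39
scene -1 loose 2.5 res 0.08 x 0.5740 yaw 7.39
scene +1 fixed 1.5 res 0.14 x 0.6399 yaw 9.31
scene +1 fixed 2.5 res 0.19 x 0.6402 yaw 9.56
scene +1 loose 1.5 res 0.12 x 0.6400 yaw 4.59
scene +1 loose 2.5 res 0.58 x 0.6377 yaw -19.71
```

View pics/c4.png

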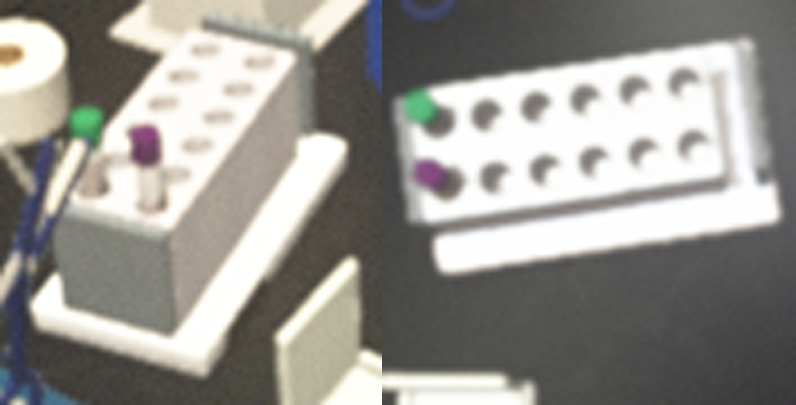

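Both views show the loose block in line with the row: the offset is about 0.4–0.7 mm, down from about 1.9 mm, and the yaw matches. Its -x face runs on without a step and there is no gap. The arm is clear, so I'm handing in.

```bash
python3 -c "
from cell import env
print(env.sign_off())"
```

```text
the job is handed in; nothing more can be done
None
```

The block was set down on the bench, regripped by its other sides and slid home against the fixed block with no visible gap and about 0.5 mm out of line with the row; I handed the job in at about 27 s, with the bystanders left untouched.

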